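Close a spice tin in the locking lid press and free it

TASK

The spice tin's press-on lid is only started in its rim. Slide the tin gently into the V of the lid press until it sits against both sides, press the long handle down until it goes over centre and stays locked by itself with the lid fully home, then push down the small release lever at the side so the press springs open and the tin stands free in the V. Do not shove the tin or lean on the press once a part has reached its stop, and leave the things around undisturbed.

Things in the scene. Friction and masses are not known exactly. Their poses are not given: they have to be found in the camera images.
- press: Steel lid press bolted to the worktop: a bench locking clamp 330 mm long. Origin on the worktop below the clamp arm's pivot; x runs from the V towards the handle, y left, z up. Clamp arm (with a sprung rubber pad) towards -x; when open it is raised and reaches only 60 mm to -x. Handle towards +x. Base and cheeks from x = -55 to 150 mm. Its pressure screw is set differently each time, unread.
- press_nest: The press's fixed V: two smooth steel bars 44 mm long, 22 mm high, at 45 degrees to the press's x axis, open to its -x; origin and axes as the press. The worktop is its floor: the tin slides in on the worktop along the press's +x; a steady push of about 10 N there seats it.
- nest_center (a point): On the worktop, where the centre of the tin's underside lies when the tin touches both bars of the V: 85 mm to -x of the press origin. Its x axis is the press's.
- handle_grip (a point): Top of the handle's black rubber grip (58 x 23 mm), where to press; 26 mm from the handle's end. Open: about x 123, z 190 mm in the press frame. Swings down 161 mm about x 5, z 80 mm. Takes 4 to 15 N, most as the lid goes in, then less; passes centre somewhere at z 83 to 104 (screw!) and drops about 4 mm by itself onto a hard stop. Let go before that, it springs up.
- release_tab (a point): Top of the ribbed thumb tab (24 x 24 mm) of the release lever, a small dark seesaw: x 122, y -88, z 68 mm in the press frame. Pushed down 3 to 21 mm (up to 12 N; hard stop at 27 mm) its other end lifts the locked handle back over centre and the press springs open, handle swinging up. The tab springs back when let go.
- press_arm (a joint): Angle of the clamp arm, rad: 0 wide open (as at the start), 0.93 to 0.98 when clamped on the tin.
- press_release (a joint): Angle of the release lever, rad: 0 at rest, 0.64 at its stop; frees the handle somewhere between 0.05 and 0.48.
- tin_lid (a joint): How far the lid is pushed into the tin, m: 0 = standing 4 mm proud, 0.004 = fully home. It takes about 30 N and stays where it is left.
- tin: The only plain bare-metal tin, round, with a plug lid: 60 mm across, 50 mm high to its rim, 56 mm to the top of the proud lid (52 mm when home), about 0.3 kg. Origin at the centre of its underside, z up.
- paprika_cup: Bystander: lidded red-brown deli cup, 66 mm across, 60 mm high; origin under its centre. Leave it alone.
- spice_jar: Bystander: spice jar with a mustard-coloured cap, 45 mm across, 100 mm high; origin under its centre. Leave it alone.
- closed_tin: Bystander: closed food tin with a printed label, 57 mm across, 72 mm high; origin under its centre. Leave it alone.
- pepper: Bystander: glass pepper shaker, 44 mm across, 90 mm high; origin under its centre. Leave it alone.
Not all that is in view belongs to the job. Leave any blue or orange look-alike of the tin alone.

How it is judged:
By the outcome, as a careful person would: the job done as asked, in the order asked, and still so for the second after the job is handed in, with the robot touching nothing.
It also fails if it takes over 72 s, if anything falls off the work surface, if the arm or the gripper's body presses on something with over 40 N, if the wrist force passes 120 N, or if a joint passes its speed limit or range.

ROBOT

A 6-joint arm with a two-finger parallel gripper is mounted at the origin on a cart in front of the work surface, level with it; the furniture and walls round the work are solid. World frame = base frame: x ahead of the robot, y to its left, z up, the work surface at z = 0. Lengths are in mm, angles in degrees, forces in N, time in s.
With the tool pointing down it reaches from about 300 to 875 mm from the base axis. Payload 6.4 kg.
Tool frame: the origin (TCP) lies midway between the tips of the shut fingers; the grasp point (between the pads) lies 19 mm behind it; z points along the fingers, y is the line along which they close (so a half turn about z gives the same grasp; the last joint's range is limited). The gripper opens to 85 mm and grips with 20 to 120 N. Pads are 22 mm wide; open, the fingers measure 114 mm over their backs; the gripper's body (76 mm by 85 mm) begins 54 mm behind the grasp point. The pads swing forward as they close: fully open they stand 13 mm farther back than shut.
Start: joints at [52.007, 10.359, 92.074, -0, 77.567, -11.82], TCP at [253.611, 516.064, 231.288] pointing down, gripper open.
Joint ranges: [-171.53, 171.53], [-51.25, 118.39], [17.06, 147.69], [-65.23, 245.23], [0, 150.52], [-178.68, 178.68]. Speed limits (degrees/s): [147.25, 147.25, 172.46, 180, 180, 180].

INTERFACE

Orientations are given as a 3x3 rotation matrix whose columns are the frame's x, y, z axes.
In Python, from cell import monitor, imaging, close_job gives the robot as it stands. The module is installed in compiled form; this text tells all that it offers.
- The arm moves only by the tool arm_command, never from a script. Its argument "steps" is a list of rows, each a list of 5 numbers: the shift along the world's x, y, z in units of 5 cm (1.0 is 5 cm), then the turn about the world's z in units of 8 degrees (1.0 is 8 degrees), then the opening, from -1 (shut) to 1 (fully open). A call has 1 to 12 rows; each row shifts and turns the commanded pose from where the row before left it; what a row does not reach is not made up. A row lasts 1/8 s, in which the tool goes at most 62.5 mm and 10.7 degrees, less where a joint would pass 70% of its speed; a pose out of reach is approached as far as the arm can. A call with a number of a shift or a turn outside -1 to 1 is refused whole. A call with a gripper value outside its range is refused whole. The fingers move at their own pace and stop on an object; "grip_force" is the grip in N (left out, the last holds). Time passes only in rows, so rows that do not move let the fingers close. It gives the time, the measured TCP pose, the force, the opening and the grip force at its end, in the units of the state.
- monitor.sense(): the state, without advancing time (a new reading comes with each control period).
- imaging.get_image(name): name is "scene" or "top" or "wrist"; returns a dict with "image" (384x512x3 uint8, blue, green, red), "depth" (384x512 float32, mm along the optical axis (not along the pixel's ray), 0 where there is no reading), "mtx" (3x3 intrinsics, pixels), "R" (3x3) and "t" (3): a world point X has camera coordinates R X + t. Camera axes: x right, y down, z forward; pixel columns grow to the right and rows downward; lengths in mm; the calibration is good to about 2 mm. The wrist camera is an equidistant fisheye: a pixel r from the principal point sees the ray r / f radians off the axis. A picture is of the moment at which its call begins.
- close_job(): hands the job in; it is judged then, once.
The state is a dict: "time": time; "joint_pos": joint angles; "qd": joint speeds; "effort": joint torques, N m; "tool_pos": TCP position; "eef_rot": TCP orientation; "wrist_force": force on the tool from outside, world axes, zero at the start; "wrist_torque": the same for the moment, N m; "width": opening from 0.0 (shut) to 1.0 (fully open); "gripper_force": force on a finger pad.
Only numpy, scipy, OpenCV 4.12 (cv2) and the standard library are available. Lean on these libraries where they do the work, as an engineer would, in place of code of your own. Each camera call takes 0.05 s, during which the arm holds its last target. There are 200 camera calls.

## Working session

There is one attempt and no reset: what is moved stays moved. The work goes in short steps, Python scripts to look and compute and a tool call to move; the robot and the scene stay as the last step left them, time stands still between calls to the robot, and variables do not carry over. Pictures are saved under pics/ and viewed, at most 10 in all, crops included, and the job is handed in when it is done.

Besides the shell and the picture viewer there is one more tool, called as name(argument=value, ...) on one line, values as JSON. arm_command: Moves the arm, as the interface text tells. Shifts and turns lie within -1 to 1; 1 stands for 5 cm of shift or 8 degrees of turn. Its arguments: {"type":"object","properties":{"steps":{"type":"array"},"grip_force":{"type":"number"}},"required":["steps"]}

```bash
mkdir -p pics; cat > h.py <<'E'
import numpy as np, cv2
from cell import monitor, imaging
def get(n):
    d=imaging.get_image(n); return d
def pt(d,u,v,z=None):
    K=d['mtx'];R=np.array(d['R']);t=np.array(d['t']).ravel()
    r=np.linalg.inv(K)@[u,v,1]
    C=-R.T@t
    if z is None:
        return R.T@(r*d['depth'][int(v),int(u)]-t)
    w=R.T@r
    return C+w*(z-C[2])/w[2]
def world(d):
    K=d['mtx'];R=np.array(d['R']);t=np.array(d['t']).ravel()
    v,u=np.mgrid[:384,:512]
    r=np.stack([u,v,np.ones_like(u)],-1)@np.linalg.inv(K).T*d['depth'][...,None]
    return (r-t)@R
E
python3 - <<'E'
from h import *
import pickle
s=get('scene');t=get('top')
pickle.dump((s,t),open('a.pkl','wb'))
cv2.imwrite('pics/s.png',cv2.resize(s['image'],(800,600)));cv2.imwrite('pics/t.png',cv2.resize(t['image'],(800,600)))
print(monitor.sense())
E
```

```text
{'time': 0.1, 'joint_pos': array([ 5.20081763e+01,  1.03982192e+01,  9.21275427e+01,  4.93155136e-04,
        7.75682721e+01, -1.18201848e+01]), 'qd': array([-0.01942552, -0.16393833, -0.03697716, -0.03233213, -0.04868547,
       -0.07829978]), 'effort': array([ 1.95765242e-04, -4.45879126e+01, -3.52236021e+01, -1.37000679e-04,
        4.23400095e-03, -1.52237340e-05]), 'tool_pos': array([253.26940225, 515.64365084, 230.4549063 ]), 'eef_rot': array([[-8.97475808e-01,  4.41062513e-01, -1.01686377e-03],
       [ 4.41063551e-01,  8.97474949e-01, -1.28825410e-03],
       [ 3.44409169e-04, -1.60467843e-03, -9.99998653e-01]]), 'wrist_force': array([0.01520406, 0.16243425, 0.25438369]), 'wrist_torque': array([-0.06190735, -0.05761493,  0.01395939]), 'gripper_force': 0.0, 'width': 1.0014579928171263}
```

View pics/s.png

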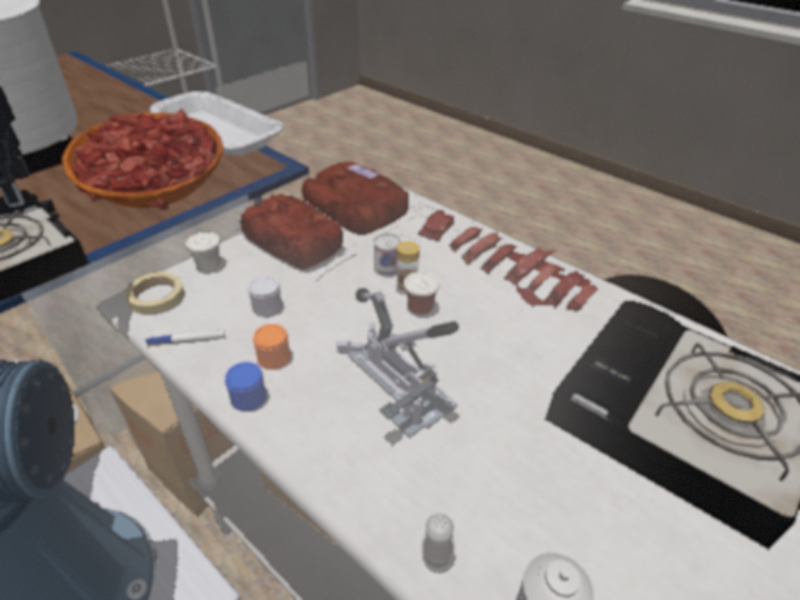

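View pics/t.png

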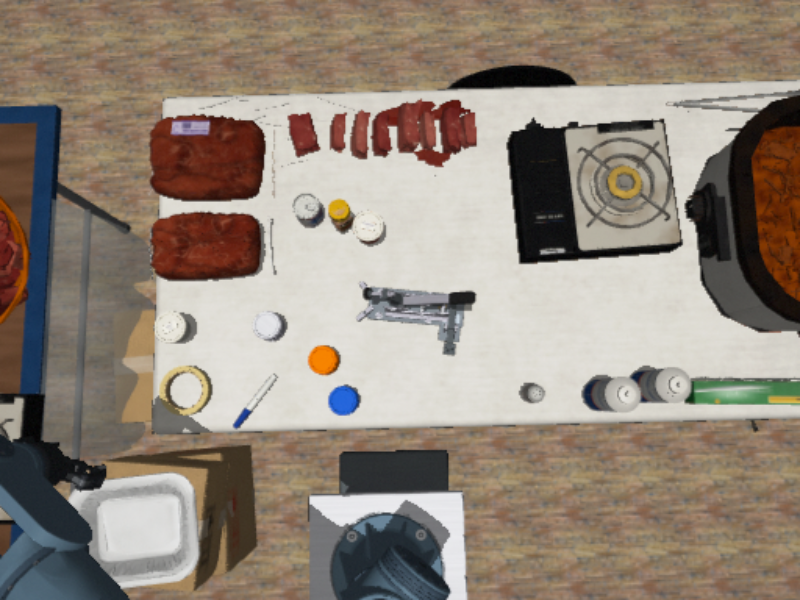

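The scene view shows the press near (400,370). The bare tin is at (265,295), with orange at (272,345) and blue at (245,385) as look-alikes. In the top view the candidates are:
- grey tin (268,325)
- white-lidded cup (172,326)
- orange (323,360)
- blue (343,400)
- closed tin (308,209)

The grey tin at (268,325) fits "plain bare metal". I'll confirm it with a crop and measure.

```bash
python3 - <<'E'
from h import *
import pickle
s,t=pickle.load(open('a.pkl','rb'))
a=cv2.resize(s['image'][110:290,80:310],(767,600),interpolation=cv2.INTER_CUBIC)
cv2.imwrite('pics/s2.png',a)
cv2.imwrite('pics/t2.png',cv2.resize(t['image'][160:240,150:310],(800,400),interpolation=cv2.INTER_CUBIC))
W=world(t)
def blob(x0,y0,x1,y1,zl,zh):
    m=np.zeros((384,512),bool);m[y0:y1,x0:x1]=1
    m&=(W[...,2]>zl)&(W[...,2]<zh)
    p=W[m];(c,r)=cv2.minEnclosingCircle(p[:,:2].astype(np.float32))
    return len(p),p.mean(0).round(1),np.round(c,1),round(r,1),p[:,2].max().round(1)
print('tin',blob(155,190,190,225,40,70))
print('cup',blob(95,190,125,225,30,100))
print('or',blob(190,215,225,245,30,100));print('bl',blob(205,240,235,270,30,100))
print('pap',blob(224,132,250,160,30,100))
m=(W[...,2]>8)&(W[...,2]<260);m[:175]=0;m[235:]=0;m[:,:225]=0;m[:,310:]=0
p=W[m];print(len(p))
for lo,hi in((8,30),(30,55),(55,75),(75,110),(110,150),(150,180),(180,250)):
    q=p[(p[:,2]>lo)&(p[:,2]<hi)]
    if len(q): print(lo,hi,len(q),q.min(0).round(),q.max(0).round(),q.mean(0).round(1))
# dark grip
g=m&(t['image'].max(-1)<70)&(W[...,2]>150);q=W[g]
if len(q): print('grip',len(q),q.mean(0),q.min(0),q.max(0),cv2.minAreaRect(q[:,:2].astype(np.float32)))
E
```

```text
tin (264, array([499.4, 234.8,  55. ]), array([499.9, 236.1]), 29.6, np.float64(62.8))
cup (356, array([500.1, 432.5,  59.4]), array([501.3, 433.3]), 34.3, np.float64(68.3))
or (284, array([425. , 120.5,  55. ]), array([425.6, 121.9]), 30.1, np.float64(63.8))
bl (283, array([342. ,  80.5,  55.7]), array([342.1,  81.1]), 29.9, np.float64(64.3))
pap (332, array([703.7,  24.4,  59.8]), array([706. ,  28.2]), 38.7, np.float64(78.5))
1371
8 30 563 [ 415. -216.    8.] [593.  57.  30.] [523.3 -60.5  12.9]
30 55 54 [ 477. -154.   30.] [529.  -9.  53.] [518.3 -81.   38.5]
55 75 259 [ 430. -156.   55.] [559. -10.  74.] [ 491.5 -119.7   67.6]
75 110 105 [ 439. -150.   75.] [553. -26. 109.] [533.6 -65.6  93. ]
110 150 188 [ 522. -124.  110.] [559.  30. 150.] [538.5 -47.7 131.9]
150 180 106 [ 516. -151.  150.] [551.  -4. 180.] [533.5 -94.2 162. ]
180 250 96 [ 514. -179.  180.] [ 537. -145.  208.] [ 524.6 -162.2  193.5]
grip 125 [ 525.07286447 -154.68387859  188.14470101] [ 513.86987492 -178.52934222  150.20800806] [537.86535204 -18.625585   207.68602137] ((533.989990234375, -99.14958190917969), (159.96023559570312, 21.128047943115234), 81.74544525146484)
```

View pics/s2.png

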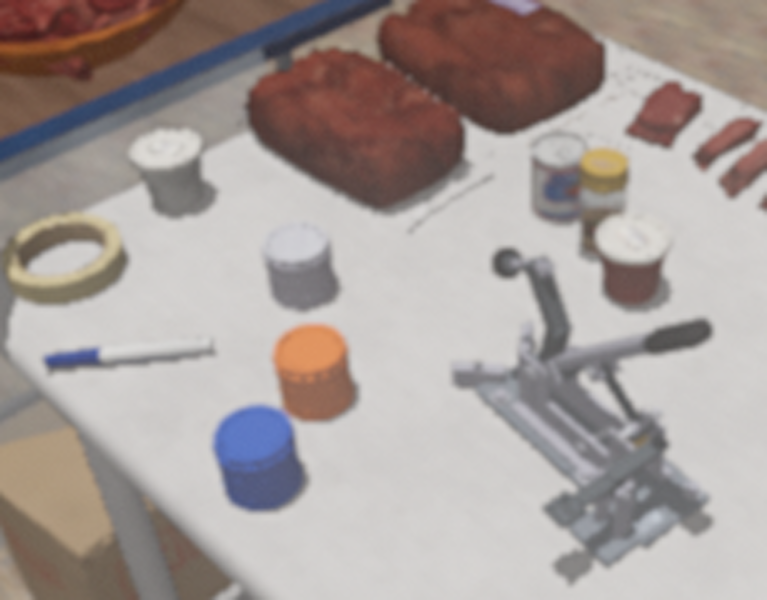

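View pics/t2.png

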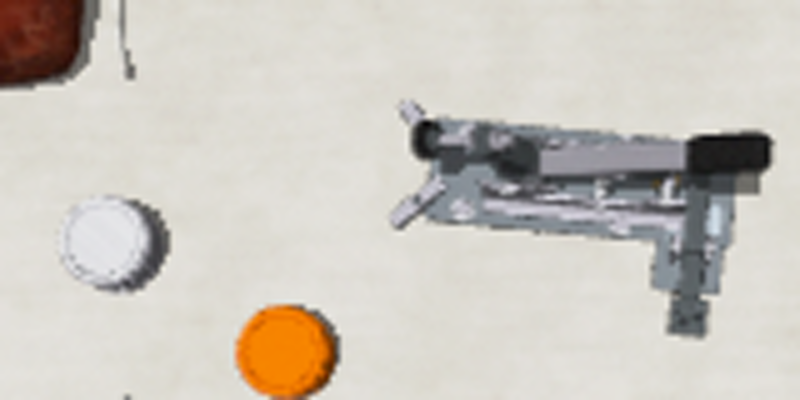

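The crops confirm that the bare tin is grey and plain, at top-crop (112,242). The white-lidded vessel is a cup, and the orange and blue tins are look-alikes. The press V is at (415,165) in the crop, the grip at (730,153) and the tab at (687,315). Next is the press pose.

```bash
python3 - <<'E'
from h import *
import pickle
s,t=pickle.load(open('a.pkl','rb'))
W=world(t)
def sub(x0,y0,x1,y1,zl,zh):
    m=np.zeros((384,512),bool);m[y0:y1,x0:x1]=1
    return W[m&(W[...,2]>zl)&(W[...,2]<zh)]
g=sub(285,180,310,200,165,230);print('grip',len(g),cv2.minAreaRect(g[:,:2].astype(np.float32)),g.mean(0))
tab=sub(280,215,295,230,55,80);print('tab',len(tab),tab.mean(0),tab.min(0),tab.max(0))
hi=sub(225,175,310,200,105,260);v=cv2.fitLine(hi[:,:2].astype(np.float32),cv2.DIST_HUBER,0,.01,.01).ravel();print('line',v)
b1=sub(226,175,236,186,10,30);b2=sub(226,194,241,210,10,30)
for b in(b1,b2):print('bar',len(b),b.mean(0),b.min(0),b.max(0),cv2.minAreaRect(b[:,:2].astype(np.float32)))
lev=sub(280,195,296,230,55,80);print('lev',cv2.fitLine(lev[:,:2].astype(np.float32),cv2.DIST_HUBER,0,.01,.01).ravel())
# base outline low
base=sub(236,180,300,220,8,30);print(cv2.minAreaRect(base[:,:2].astype(np.float32)))
def pix(z,u,v):return pt(t,150+u/5,160+v/5,z).round(1)
print('px tab',pix(68,687,315),'bars',pix(22,412,112),pix(22,392,222),pix(22,443,187),'tin',pix(56,108,242))
E
```

```text
grip 134 ((526.1944580078125, -155.0288848876953), (47.58683395385742, 23.039033889770508), 86.7265625) [ 525.40080407 -155.90684216  187.70387844]
tab 73 [ 445.78708016 -138.43616716   68.50556556] [ 430.21662143 -150.85875772   61.84974286] [ 465.89437405 -127.82087303   75.20130433]
line [ 1.203697e-01  9.927291e-01  5.341234e+02 -8.300743e+01]
bar 13 [584.45832199  38.17897707  21.72177032] [577.83788959  30.61410122  18.66194683] [591.29997201  43.76269254  26.43712885] ((583.8373413085938, 38.1761360168457), (14.12042236328125, 7.3697614669799805), 44.15791320800781)
bar 61 [525.35069277  31.34065368  19.44416901] [508.28415283  12.15075166  10.07519703] [545.67542497  51.60401437  27.93532338] ((528.080810546875, 33.28937911987305), (28.887479782104492, 44.86470413208008), 17.04031753540039)
lev [ 9.9734497e-01 -7.2821409e-02  4.7945575e+02 -1.4092793e+02]
((526.319580078125, -75.39576721191406), (205.5801239013672, 110.95428466796875), 82.56602478027344)
px tab [ 440. -139.   68.] bars [583.3  35.8  22. ] [509.8  50.3  22. ] [532.3  16.1  22. ] tin [497.5 230.9  56. ]
```

arm_command(steps=[[0.45,-0.51,0,-0.8,1],[0.45,-0.51,0,-0.8,1],[0.45,-0.51,0,-0.8,1],[0.45,-0.51,0,-0.8,1],[0.45,-0.51,0,-0.8,1],[0.45,-0.51,0,-0.8,1],[0.45,-0.51,0,-0.8,1],[0.45,-0.51,0,-0.8,1],[0.45,-0.51,-0.3,-0.8,1],[0.45,-0.51,-0.3,-0.8,1],[0.45,-0.53,-0.3,-0.8,1],[0,0,0,0,1]])

```text
time: 1.6
tool_pos: [501.2, 232.5, 184.4]
eef_rot: [[0.118, 0.993, -0.003], [0.993, -0.118, -0.001], [-0.001, -0.003, -1.0]]
wrist_force: [0.3, 0.4, 0.2]
width: 1.001
gripper_force: 0.0
```

arm_command(steps=[[0,0,-0.7,0,1],[0,0,-0.7,0,1],[0,0,-0.7,0,1],[0,0,-0.7,0,1],[-0.04,0.03,-0.6,0,1],[0,0,0,0,0.3],[0,0,0,0,0.1],[0,0,0,0,0],[0,0,0,0,0],[0,0,0,0,0]], grip_force=25)

```text
time: 2.85
tool_pos: [499.3, 236.1, 16.8]
eef_rot: [[0.114, 0.993, 0.001], [0.993, -0.114, 0.0], [0.0, 0.0, -1.0]]
wrist_force: [-1.2, -0.2, -0.9]
width: 0.697
gripper_force: 28.5
```

arm_command(steps=[[0,0,0.1,0,0],[0.16,-0.36,0,0,0],[0.16,-0.36,0,0,0],[0.16,-0.36,0,0,0],[0.16,-0.36,0,0,0],[0.16,-0.36,0,0,0],[0.16,-0.36,0,0,0],[0.16,-0.36,0,0,0],[0,0,0,0,0],[0,0,-0.06,0,0],[0,0,-0.04,0,0],[0,0,0,0,0]])

```text
time: 4.35
tool_pos: [554.7, 110.5, 16.7]
eef_rot: [[0.113, 0.994, -0.001], [0.994, -0.113, -0.0], [-0.0, -0.001, -1.0]]
wrist_force: [-3.5, -1.2, 4.6]
width: 0.691
gripper_force: 28.8
```

```bash
python3 - <<'E'
from h import *
s=get('wrist');cv2.imwrite('pics/w.png',cv2.resize(s['image'],(800,600)))
t=get('scene');cv2.imwrite('pics/s3.png',cv2.resize(t['image'][150:300,180:310],(700,600),interpolation=cv2.INTER_CUBIC))
print(monitor.sense())
E
```

```text
{'time': 4.45, 'joint_pos': array([-7.52048830e-01,  2.55536997e+01,  1.00683749e+02, -1.06813105e-02,
        5.37919433e+01,  5.77008771e+00]), 'qd': array([-0.0703057 , -0.03458882,  0.00634013,  0.19997451, -0.12958728,
       -0.11862949]), 'effort': array([-1.61695381e-02, -4.69373095e+01, -2.74511003e+01,  2.25452101e-01,
       -1.35440279e+00,  2.21823854e-02]), 'tool_pos': array([554.79537186, 110.47966332,  16.73593312]), 'eef_rot': array([[ 1.13477575e-01,  9.93540424e-01, -5.14906272e-04],
       [ 9.93540537e-01, -1.13477662e-01, -1.43675364e-04],
       [-2.01177642e-04, -4.95276322e-04, -9.99999857e-01]]), 'wrist_force': array([-4.03718417, -1.65533325,  5.93624916]), 'wrist_torque': array([-0.15904813,  0.70742554, -0.01639939]), 'gripper_force': 29.01733160018921, 'width': 0.6930926284475293}
```

View pics/w.png

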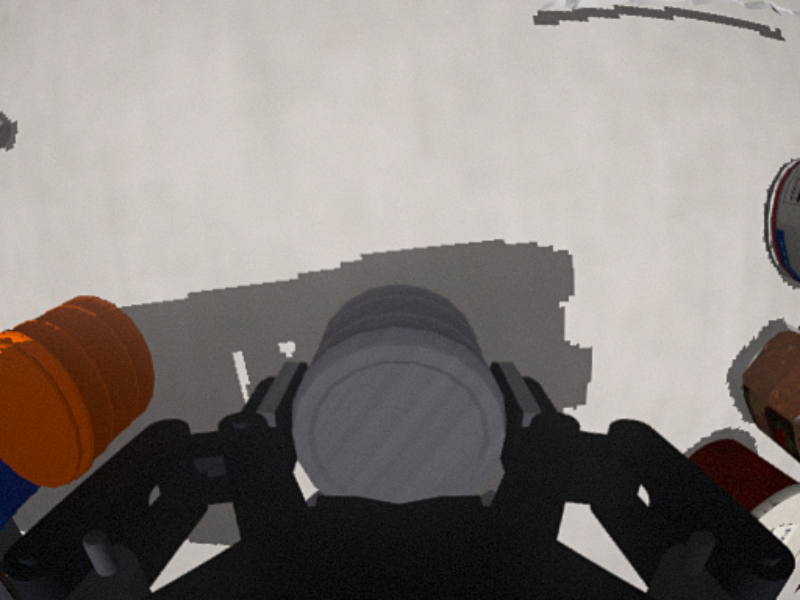

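arm_command(steps=[[0,0,0,0,1],[0,0,0,0,1],[0,0,0,0,1],[0,0,0.6,0,1],[0,0,0.8,0,1],[0.06,0.5,0,0,-0.3],[0.06,0.6,0,0,-0.3],[0,0,-0.4,0,-0.3],[0,0,-0.5,0,-0.3],[0,0,-0.5,0,-0.3],[0,0,0,0,-0.3]])

```text
time: 5.82
tool_pos: [558.4, 164.1, 13.1]
eef_rot: [[0.115, 0.993, -0.006], [0.993, -0.115, -0.001], [-0.001, -0.006, -1.0]]
wrist_force: [-0.0, 0.2, 0.4]
width: 0.343
gripper_force: 0.0
```

```bash
python3 - <<'E'
from h import *
t=get('top');cv2.imwrite('pics/t3.png',cv2.resize(t['image'][160:240,190:310],(800,533),interpolation=cv2.INTER_CUBIC))
s=get('wrist');cv2.imwrite('pics/w2.png',cv2.resize(s['image'],(800,600)))
E
```

```text
(no output)
```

View pics/w2.png

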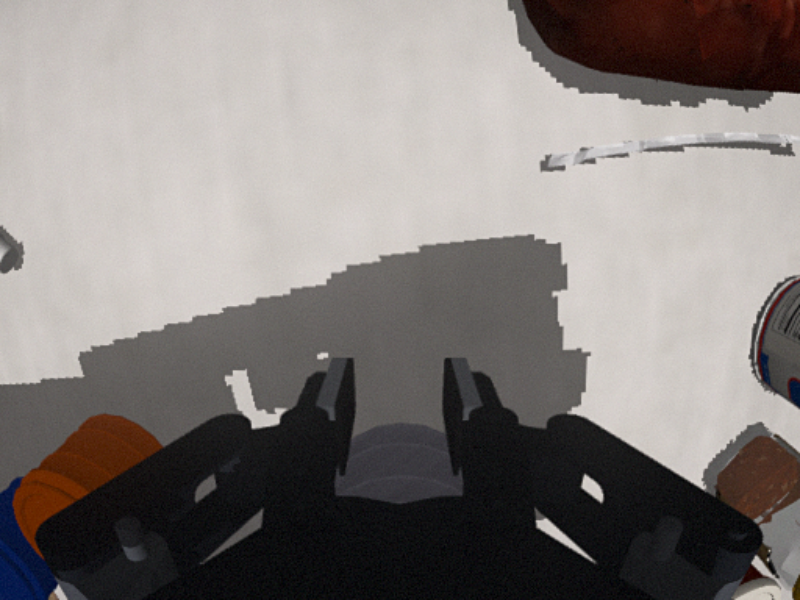

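The tin is centred between the fingers at (400,460) in the wrist view. Pushing along the press axis.

arm_command(steps=[[-0.01,-0.12,0,0,-0.3],[-0.01,-0.12,0,0,-0.3],[-0.01,-0.08,0,0,-0.3],[-0.01,-0.08,0,0,-0.3],[-0.01,-0.08,0,0,-0.3],[-0.01,-0.1,0,0,-0.3],[-0.01,-0.1,0,0,-0.3],[-0.01,-0.1,0,0,-0.3],[-0.01,-0.1,0,0,-0.3],[-0.01,-0.1,0,0,-0.3],[-0.01,-0.1,0,0,-0.3],[0,-0.0,0,0,-0.3]])

```text
time: 7.42
tool_pos: [555.4, 110.3, 16.0]
eef_rot: [[0.115, 0.993, -0.001], [0.993, -0.115, -0.001], [-0.001, -0.0, -1.0]]
wrist_force: [1.0, -0.1, -0.5]
width: 0.349
gripper_force: 0.3
```

```bash
python3 - <<'E'
from h import *
t=get('top');cv2.imwrite('pics/t4.png',cv2.resize(t['image'][150:240,190:310],(800,600),interpolation=cv2.INTER_CUBIC))
W=world(t)
v,u=np.mgrid[:384,:512]
print(monitor.sense()['wrist_force'])
E
```

```text
[-0.26001807 -0.78321023  0.66796648]
```

View pics/t4.png

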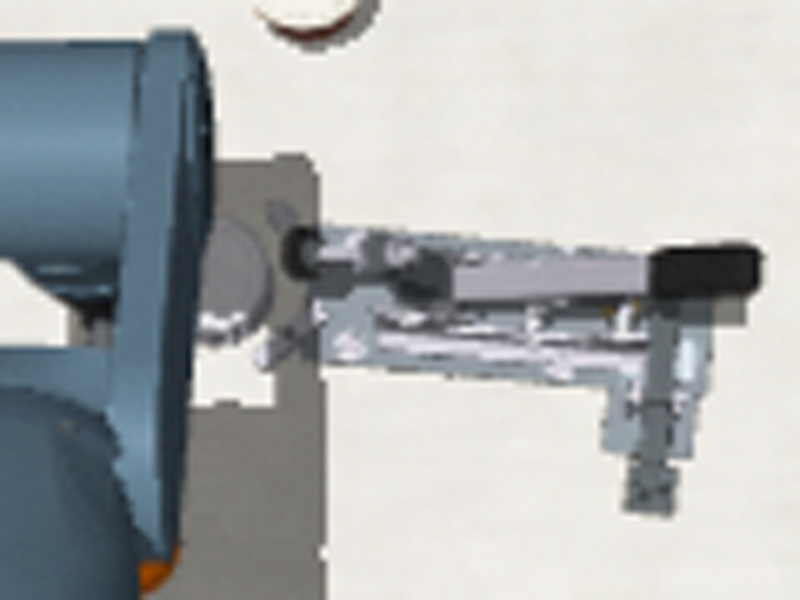

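In the top crop the tin at (235,280) is lined up with the V (bars at (280,215) and (285,350)), with about 15–20 mm to go. I'll go on slowly.

arm_command(steps=[[-0.005,-0.06,0,0,-0.3],[-0.005,-0.06,0,0,-0.3],[-0.005,-0.05,0,0,-0.3],[-0.005,-0.04,0,0,-0.3],[-0.005,-0.03,0,0,-0.3],[0,-0.02,0,0,-0.3],[0,0,0,0,-0.3]])

```text
time: 8.35
tool_pos: [554.2, 97.9, 16.2]
eef_rot: [[0.114, 0.993, -0.0], [0.993, -0.114, -0.0], [-0.0, -0.0, -1.0]]
wrist_force: [0.1, 0.6, -0.9]
width: 0.35
gripper_force: 0.4
```

arm_command(steps=[[0,-0.03,0,0,-0.3],[0,-0.03,0,0,-0.3],[0,0,0,0,-0.3]])

```text
time: 8.72
tool_pos: [555.0, 95.3, 16.6]
eef_rot: [[0.115, 0.993, 0.001], [0.993, -0.115, 0.0], [0.001, 0.001, -1.0]]
wrist_force: [1.3, 4.6, -0.6]
width: 0.347
gripper_force: 2.0
```

arm_command(steps=[[0,-0.03,0,0,-0.3],[0,-0.02,0,0,-0.3],[0,0,0,0,-0.3]])

```text
time: 9.1
tool_pos: [555.7, 93.8, 17.1]
eef_rot: [[0.115, 0.993, 0.003], [0.993, -0.115, 0.002], [0.002, 0.003, -1.0]]
wrist_force: [3.0, 8.9, -0.5]
width: 0.351
gripper_force: 4.6
```

arm_command(steps=[[0,-0.02,0,0,-0.3],[0,0,0,0,-0.3],[0,0,0,0,-0.3]])

```text
time: 9.48
tool_pos: [555.8, 93.7, 17.2]
eef_rot: [[0.115, 0.993, 0.003], [0.993, -0.115, 0.003], [0.003, 0.003, -1.0]]
wrist_force: [3.8, 12.6, 1.6]
width: 0.346
gripper_force: 6.1
```

```bash
python3 - <<'E'
from h import *
t=get('top');cv2.imwrite('pics/t5.png',cv2.resize(t['image'][170:220,195:260],(780,600),interpolation=cv2.INTER_CUBIC))
W=world(t)
print(monitor.sense()['wrist_force'])
q=W[175:215,220:240].reshape(-1,3);q=q[(q[:,2]>42)&(q[:,2]<66)&(q[:,1]<75)&(q[:,1]>18)&(q[:,0]>505)&(q[:,0]<600)]
print(len(q),q.min(0),q.max(0))
# circle fit r=30 to the boundary
h=cv2.convexHull(q[:,:2].astype(np.float32))[:,0]
print(h.round(1))
E
```

```text
[ 3.3284662  12.78923297  1.67472614]
105 [523.53853241  28.68533589  43.18672808] [579.84577482  55.66077652  63.93509349]
[[579.8  45.1]
 [575.4  47.9]
 [573.4  48.5]
 [549.4  54.9]
 [540.5  55.4]
 [524.1  55.7]
 [523.5  49. ]
 [523.6  45.8]
 [530.5  36.3]
 [533.6  32.9]
 [540.   29.5]
 [544.6  28.7]
 [573.   35.5]]
```

View pics/t5.png

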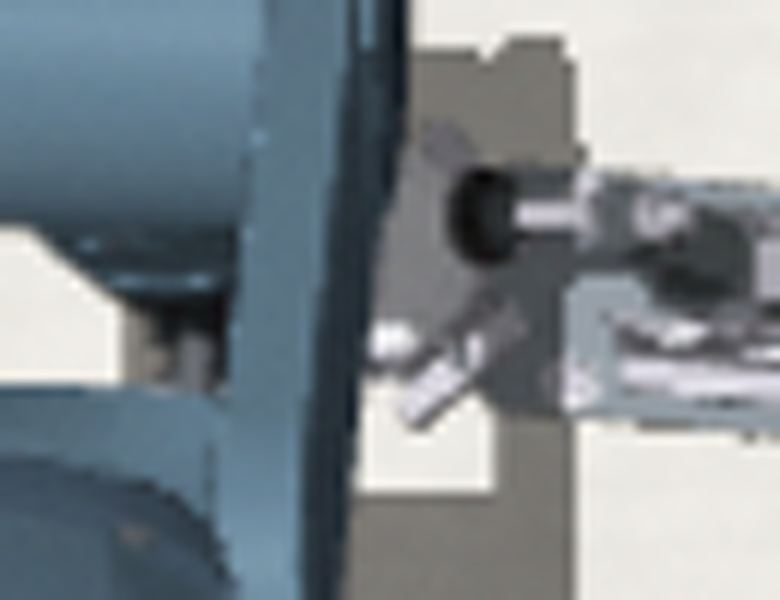

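In this crop the tin touches both bars: its bright edge at (390,340) meets the lower bar, and the upper bar is at (445,145). It no longer moves as the force rises to 13 N, so it is seated. Backing off, then going above the handle.

arm_command(steps=[[0.0,0.1,0,0,-0.3],[0.02,0.2,0,0,-0.3],[0.05,0.4,0,0,-0.3],[0,0.2,0.3,0,-0.3],[0,0,0.7,0,-0.6],[0,0,0.8,0,-1],[0,0,0.9,0,-1],[0,0,0.9,0,-1],[0,0,0.9,0,-1],[0,0,0.4,0,-1],[0,0,0,0,-1]])

```text
time: 10.9
tool_pos: [558.9, 137.1, 264.3]
eef_rot: [[0.114, 0.993, 0.005], [0.993, -0.114, 0.0], [0.001, 0.005, -1.0]]
wrist_force: [0.7, 0.7, -0.5]
width: -0.002
gripper_force: 0.0
```

```bash
python3 - <<'E'
from h import *
t=get('scene');cv2.imwrite('pics/s6.png',cv2.resize(t['image'][150:300,190:310],(640,800*600//600),interpolation=cv2.INTER_CUBIC)[:600])
t=get('top');W=world(t)
q=W[175:215,215:240].reshape(-1,3);q=q[(q[:,2]>42)&(q[:,2]<66)&(q[:,1]<95)&(q[:,1]>18)&(q[:,0]>505)&(q[:,0]<600)]
print(len(q),q.min(0),q.max(0))
print(monitor.sense()['tool_pos'])
E
```

```text
245 [523.56610637  29.14938745  47.15898232] [579.14127661  84.54917373  62.0308942 ]
[557.31848988 136.89166994 260.85906688]
```

arm_command(steps=[[-0.06,-0.5,0,0,-1],[-0.06,-0.6,0,0,-1],[-0.06,-0.6,0,0,-1],[-0.06,-0.6,0,0,-1],[-0.06,-0.6,0,0,-1],[-0.06,-0.6,0,0,-1],[-0.06,-0.6,0,0,-1],[-0.06,-0.6,0,0,-1],[-0.06,-0.6,-0.2,0,-1],[-0.06,-0.42,-0.3,0,-1],[0,0,0,0,-1]])

```text
time: 12.38
tool_pos: [526.0, -149.7, 233.2]
eef_rot: [[0.117, 0.993, -0.005], [0.993, -0.117, 0.003], [0.002, -0.005, -1.0]]
wrist_force: [0.2, -0.6, 0.5]
width: -0.002
gripper_force: 0.0
```

```bash
python3 - <<'E'
from h import *
print(monitor.sense()['tool_pos'])
t=get('scene');cv2.imwrite('pics/s7.png',cv2.resize(t['image'][150:300,190:310],(640,800),interpolation=cv2.INTER_CUBIC)[:600])
E
```

```text
[ 526.04613377 -149.74414558  233.23667348]
```

View pics/s7.png

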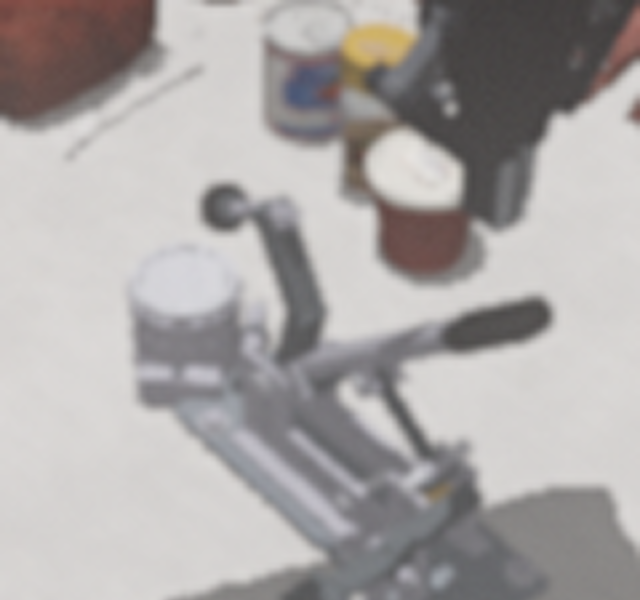

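The tin sits in the V at (185,320), and the fingers at (500,215) are above the grip at (500,320). Descending to touch the handle.

arm_command(steps=[[0,0,-0.3,0,-1],[0,0,-0.3,0,-1],[-0.01,-0.04,-0.1,0,-1],[-0.01,-0.08,-0.1,0,-1],[0,0,0,0,-1]])

```text
time: 13.05
tool_pos: [526.9, -155.0, 196.2]
eef_rot: [[0.115, 0.993, -0.0], [0.993, -0.115, 0.001], [0.001, -0.0, -1.0]]
wrist_force: [0.7, 3.1, 0.4]
width: 0.002
gripper_force: 1.2
```

arm_command(steps=[[-0.01,-0.12,-0.2,0,-1],[-0.02,-0.15,-0.2,0,-1],[-0.02,-0.14,-0.2,0,-1],[-0.01,-0.12,-0.2,0,-1],[0,0,0,0,-1]])

```text
time: 13.68
tool_pos: [523.4, -182.3, 155.5]
eef_rot: [[0.115, 0.993, -0.001], [0.993, -0.115, 0.0], [-0.0, -0.001, -1.0]]
wrist_force: [-0.1, 2.1, 2.1]
width: -0.003
gripper_force: 1.1
```

arm_command(steps=[[0,-0.02,-0.16,0,-1],[0,-0.03,-0.16,0,-1],[0,-0.03,-0.16,0,-1],[0,-0.03,-0.16,0,-1],[0,0,0,0,-1]])

```text
time: 14.3
tool_pos: [523.9, -188.0, 124.5]
eef_rot: [[0.115, 0.993, -0.0], [0.993, -0.115, -0.001], [-0.001, -0.0, -1.0]]
wrist_force: [-4.3, 0.8, 11.3]
width: -0.002
gripper_force: 5.3
```

arm_command(steps=[[-0.01,-0.02,-0.1,0,-1],[-0.01,-0.02,-0.1,0,-1],[0,-0.01,-0.1,0,-1],[0,0,0,0,-1]])

```text
time: 14.8
tool_pos: [523.4, -190.1, 109.6]
eef_rot: [[0.114, 0.993, 0.001], [0.993, -0.114, -0.0], [-0.0, 0.001, -1.0]]
wrist_force: [-0.6, 0.4, 6.8]
width: 0.0
gripper_force: 3.9
```

arm_command(steps=[[0,-0.01,-0.05,0,-1],[0,-0.01,-0.05,0,-1],[0,0,0,0,-1]])

```text
time: 15.18
tool_pos: [523.3, -190.7, 104.4]
eef_rot: [[0.114, 0.993, 0.001], [0.993, -0.114, 0.0], [0.0, 0.001, -1.0]]
wrist_force: [-0.4, 2.4, 6.6]
width: 0.003
gripper_force: 3.4
```

arm_command(steps=[[0,0,-0.05,0,-1],[0,0,-0.03,0,-1],[0,0,0,0,-1]])

```text
time: 15.55
tool_pos: [523.3, -191.1, 100.4]
eef_rot: [[0.114, 0.993, 0.001], [0.993, -0.114, -0.0], [-0.0, 0.001, -1.0]]
wrist_force: [0.2, 0.6, 5.3]
width: -0.002
gripper_force: 2.8
```

arm_command(steps=[[0,0,-0.05,0,-1],[0,0,-0.02,0,-1],[0,0,0,0,-1]])

```text
time: 15.92
tool_pos: [523.2, -191.3, 96.9]
eef_rot: [[0.115, 0.993, 0.001], [0.993, -0.115, -0.001], [-0.001, 0.001, -1.0]]
wrist_force: [0.4, -1.3, 4.8]
width: -0.001
gripper_force: 2.2
```

arm_command(steps=[[0,0,-0.05,0,-1],[0,0,0,0,-1]])

```text
time: 16.18
tool_pos: [522.8, -190.9, 94.0]
eef_rot: [[0.115, 0.993, -0.0], [0.993, -0.115, 0.0], [0.0, -0.0, -1.0]]
wrist_force: [0.7, -1.5, 3.4]
width: -0.002
gripper_force: 1.6
```

arm_command(steps=[[0,0,-0.04,0,-1],[0,0,0,0,-1]])

```text
time: 16.42
tool_pos: [522.4, -190.5, 91.7]
eef_rot: [[0.115, 0.993, -0.001], [0.993, -0.115, 0.001], [0.001, -0.001, -1.0]]
wrist_force: [0.5, -1.0, 1.9]
width: 0.001
gripper_force: 1.0
```

arm_command(steps=[[0,0,-0.03,0,-1],[0,0,0,0,-1]])

```text
time: 16.68
tool_pos: [522.4, -190.5, 90.3]
eef_rot: [[0.114, 0.993, -0.001], [0.993, -0.114, 0.001], [0.001, -0.001, -1.0]]
wrist_force: [0.1, -0.5, 0.6]
width: 0.001
gripper_force: 0.5
```

arm_command(steps=[[0,0,-0.03,0,-1],[0,0,0,0,-1]])

```text
time: 16.92
tool_pos: [522.5, -190.6, 88.8]
eef_rot: [[0.114, 0.993, -0.001], [0.993, -0.114, 0.001], [0.001, -0.001, -1.0]]
wrist_force: [-0.0, 0.3, 0.4]
width: -0.001
gripper_force: 0.1
```

arm_command(steps=[[0,0,-0.03,0,-1],[0,0,0,0,-1]])

```text
time: 17.18
tool_pos: [522.7, -190.8, 87.5]
eef_rot: [[0.114, 0.993, -0.0], [0.993, -0.114, 0.0], [0.0, -0.0, -1.0]]
wrist_force: [-0.1, 0.5, 0.3]
width: 0.003
gripper_force: 0.0
```

The contact force is gone, so the handle seems to have dropped over centre. I'll lift off and look.

arm_command(steps=[[0,0,0.1,0,-1],[0,0,0.2,0,-1],[0,0,0.5,0,-1],[0,0,0.8,0,-1],[0,0,0.6,0,-1],[0,0,0,0,-1]])

```text
time: 17.92
tool_pos: [524.7, -192.0, 201.7]
eef_rot: [[0.114, 0.993, 0.006], [0.993, -0.114, -0.004], [-0.003, 0.006, -1.0]]
wrist_force: [0.7, -0.3, -0.2]
width: -0.0
gripper_force: 0.0
```

```bash
python3 - <<'E'
from h import *
print(monitor.sense()['tool_pos'],monitor.sense()['wrist_force'])
t=get('scene');cv2.imwrite('pics/s8.png',cv2.resize(t['image'][150:300,190:310],(640,800),interpolation=cv2.INTER_CUBIC)[:600])
E
```

```text
[ 524.73981879 -192.04284685  201.74133298] [ 0.73166586 -0.31066361 -0.22279357]
```

View pics/s8.png

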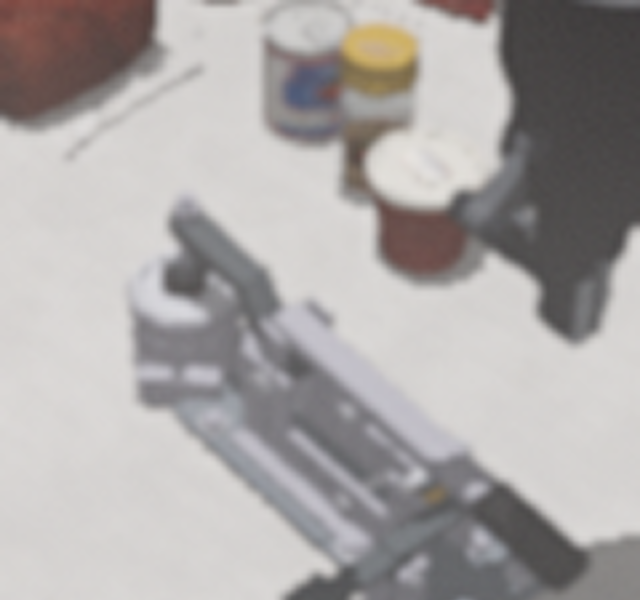

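The handle lies flat (grip at (535,540)) and stays locked, with the pad at (185,275) on the lid. Next is the release tab at about (440.5, -139, 68).

arm_command(steps=[[-0.4,0.25,0,0,-1],[-0.4,0.25,0,0,-1],[-0.4,0.25,0,0,-1],[-0.4,0.25,0,0,-1],[-0.08,0.05,-0.5,0,-1],[0,0,-0.7,0,-1],[0,0,-0.7,0,-1],[0,0,-0.5,0,-1],[0,0,0,0,-1]])

```text
time: 19.1
tool_pos: [436.4, -136.9, 75.1]
eef_rot: [[0.115, 0.993, -0.006], [0.993, -0.115, 0.004], [0.003, -0.006, -1.0]]
wrist_force: [-0.1, -0.1, 0.2]
width: 0.001
gripper_force: 0.0
```

```bash
python3 - <<'E'
from h import *
print(monitor.sense()['tool_pos'],monitor.sense()['wrist_force'])
t=get('top');W=world(t)
q=W[180:205,225:310].reshape(-1,3);q=q[q[:,2]>60]
print(q[:,2].max(), q[q[:,1]<-140].max(0),q[q[:,1]<-140].min(0))
l=W[190:205,228:240].reshape(-1,3);print(np.percentile(W[185:210,215:226,2],[50,75,90]))
m=(W[...,2]>43)&(W[...,2]<66)&(W[...,0]>515)&(W[...,0]<590)&(W[...,1]>20)&(W[...,1]<95);print('lid z',np.percentile(W[m][:,2],[25,50,75]),W[m].min(0),W[m].max(0))
E
```

```text
[ 436.35390266 -136.91825407   75.09496063] [-0.14944062 -0.05770098  0.21761228]
1368.3402822273672 [ 536.91935632 -140.02119094  436.20939773] [ 455.32637227 -209.71727553   75.77313879]
[ 4.26503486 52.64937617 58.62134037]
lid z [50.53828935 52.64937617 55.24880523] [523.64887908  29.57703033  43.61073636] [580.35748378  85.04868852  65.06313089]
```

arm_command(steps=[[0.08,-0.04,0,0,-1],[0,0,-0.1,0,-1],[0,0,-0.08,0,-1],[0,0,0,0,-1]])

```text
time: 19.65
tool_pos: [442.6, -140.3, 68.6]
eef_rot: [[0.114, 0.993, -0.0], [0.993, -0.114, 0.0], [0.0, -0.001, -1.0]]
wrist_force: [-0.0, -0.6, 0.4]
width: -0.001
gripper_force: 0.0
```

arm_command(steps=[[0,0,-0.05,0,-1],[0,0,-0.03,0,-1],[0,0,0,0,-1]])

```text
time: 20.02
tool_pos: [442.6, -140.4, 64.8]
eef_rot: [[0.114, 0.993, -0.001], [0.993, -0.114, 0.0], [0.0, -0.001, -1.0]]
wrist_force: [-3.8, 0.4, 3.8]
width: 0.001
gripper_force: 1.9
```

arm_command(steps=[[0,0,-0.05,0,-1],[0,0,-0.02,0,-1],[0,0,0,0,-1]])

```text
time: 20.4
tool_pos: [442.7, -140.3, 61.2]
eef_rot: [[0.114, 0.993, -0.0], [0.993, -0.114, 0.0], [0.0, -0.0, -1.0]]
wrist_force: [-2.4, 0.4, 2.9]
width: 0.002
gripper_force: 1.5
```

arm_command(steps=[[0,0,-0.05,0,-1],[0,0,-0.01,0,-1],[0,0,0,0,-1]])

```text
time: 20.78
tool_pos: [443.1, -140.5, 58.3]
eef_rot: [[0.114, 0.993, 0.0], [0.993, -0.114, -0.0], [-0.0, 0.0, -1.0]]
wrist_force: [-1.3, -0.5, 3.4]
width: -0.002
gripper_force: 1.3
```

```bash
cat >> h.py <<'E'
def handle():
    W=world(get('top'));m=(W[...,0]>505)&(W[...,0]<545)&(W[...,1]<-135)&(W[...,1]>-220)&(W[...,2]>60)&(W[...,2]<230)
    q=W[m];print('handle',len(q),q.max(0).round(),q.mean(0).round(),monitor.sense()['wrist_force'].round(1))
E
python3 -c "
from h import *
handle()"
```

```text
handle 68 [ 537. -137.  205.] [ 527. -164.  195.] [-0.7  0.5  1.5]
```

arm_command(steps=[[0,0,-0.05,0,-1],[0,0,0,0,-1]])

```text
time: 21.08
tool_pos: [443.0, -140.5, 55.7]
eef_rot: [[0.115, 0.993, 0.0], [0.993, -0.115, -0.0], [-0.0, 0.0, -1.0]]
wrist_force: [-0.9, -0.5, 3.3]
width: -0.0
gripper_force: 1.3
```

arm_command(steps=[[0,0,-0.05,0,-1],[0,0,0,0,-1]])

```text
time: 21.32
tool_pos: [443.0, -140.5, 53.2]
eef_rot: [[0.114, 0.993, 0.0], [0.993, -0.114, -0.0], [-0.0, 0.0, -1.0]]
wrist_force: [-1.3, 0.5, 2.6]
width: -0.003
gripper_force: 1.4
```

```bash
python3 -c "
from h import *
handle()"
```

```text
handle 73 [ 537. -137.  206.] [ 527. -164.  194.] [ 0.  -0.8  3.1]
```

The handle has sprung up (z≈195), with the tab 15 mm down and clear of its stop. Letting off and withdrawing.

arm_command(steps=[[0,0,0.2,0,-1],[0,0,0.3,0,-1],[-0.2,0,0.6,0,-1],[-0.5,0,0.8,0,-1],[-0.5,0,0.8,0,-1],[-0.3,0,0.8,0,-1],[0,0,0,0,-1],[0,0,0,0,-1]])

```text
time: 22.38
tool_pos: [367.8, -140.3, 228.4]
eef_rot: [[0.115, 0.993, 0.001], [0.993, -0.115, -0.0], [-0.0, 0.001, -1.0]]
wrist_force: [-0.6, -0.6, 0.3]
width: -0.002
gripper_force: 0.0
```

```bash
python3 -c "
from h import *
handle()
W=world(get('top'))
def b(x0,x1,y0,y1,zl,zh):
    q=W[(W[...,0]>x0)&(W[...,0]<x1)&(W[...,1]>y0)&(W[...,1]<y1)&(W[...,2]>zl)&(W[...,2]<zh)];print(len(q),q.mean(0).round(1),q.min(0).round(),q.max(0).round())
b(515,590,20,95,40,66);b(500,600,-10,60,75,200);b(660,750,-20,65,30,80);b(390,460,85,155,30,80);b(425,455,-155,-125,40,80)
print(monitor.sense()['tool_pos'],monitor.sense()['time'])"
```

```text
handle 165 [ 539. -137.  205.] [ 523. -155.  161.] [-0.5  0.6  0.2]
247 [551.1  58.3  51.9] [524.  30.  40.] [581.  85.  62.]
68 [546.6  13.5 137.5] [537. -10. 119.] [559.  30. 155.]
338 [704.  25.  60.] [670. -10.  33.] [735.  65.  77.]
282 [425.1 120.5  55. ] [397.  92.  32.] [455. 150.  64.]<string>:6: RuntimeWarning: Mean of empty slice.
  ret = um.true_divide(
Traceback (most recent call last):
ValueError: zero-size array to reduction operation minimum which has no identity
```

The press is open, the tin is unmoved in the V, and the lid top has dropped from 55 to 52 mm, which means fully home. The bystanders I measured are unmoved. Handing in.

```bash
python3 -c "
from cell import close_job
print(close_job())"
```

```text
the job is handed in; nothing more can be done
None
```

The job is handed in: I seated the tin in the V, locked the press until the lid was fully home (its top measured 52 mm), then released it, leaving the press open and the tin free in the V, at about 22 s of the 72 s allowed; no verdict was returned.

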